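# One turn down on the pendant press

## Task

Lower the plate of the small bench press by exactly one turn of its hand wheel: push the wheel's upright handle with the fingertips or the outside of the fingers, clockwise as seen from above, once all the way round until the handle is back where it started, then take the hand away. Push the handle only, do not pinch or grip it, and leave the bead jar, the wire spool and the ring cone standing where they are.

Things in the scene. Friction and masses are not known exactly. Their poses are not given: they have to be found in the camera images.
- press: small green screw press bolted to the bench: bed 150 (x) by 200 (y) by 22 mm, two steel columns at y = -75 and +75 mm, a crosshead 50 by 190 mm whose top is 147 mm above the bench, and the hand wheel lying level on top. Origin on the bench under the wheel's axle; its x axis points away from its front, z up. The press differs in position and yaw from run to run.
- wheel (a joint): turn of the hand wheel about its vertical axle, rad; grows when turned clockwise seen from above, 2 pi per turn, and each turn lowers the plate under the crosshead by 12 mm (the wheel itself stays at its height). The start value differs from run to run, between -1.2 and 1.2; stops at -7 and 8.6. The wheel turns stiffly (about 0.12 N m, so 2 N at the handle, plus 0.06 N m per rad/s), stays where it is left and hardly coasts.
- wheel_hub (a point): centre of the wheel on its axle, 172 mm above the bench. The wheel is steel: a round rim of 75 mm radius (centre line) made of 14 mm bar, so its top is 179 mm above the bench, with three 12 mm spokes and a hub of 34 mm diameter, top 185 mm above the bench. The point turns with the wheel: its -x axis points along the spoke that carries the handle, its z axis up.
- handle_top (a point): centre of the top face of the handle, 232 mm above the bench. The handle is a fixed upright black grip on the rim, 75 mm from the axle, at the end of one spoke: it runs from 182 to 232 mm above the bench and is oval seen from above, 28 mm long along the rim and 18 mm across (radially). It is polished plastic, slippery (friction about 0.25), rigid with the wheel.
- handle_back (a point): middle of the rounded rear end of the handle (the end to push for clockwise turning), 14 mm behind the handle's middle along the rim, 207 mm above the bench. The rules call the rear half of the handle wheel_c0 and the front half wheel_c1, each 18 mm round, centred 5 mm either side of the middle; pressing on both halves at once with over 1.5 N each counts as pinching.
- bead_jar: amber glass jar with a metal cap, 48 mm diameter, 70 mm tall, standing loose on the bench beside the press. Origin at the centre of its underside. Leave alone.
- wire_spool: copper wire spool, 48 mm diameter, 38 mm tall, standing loose beside the press. Origin at the centre of its underside. Leave alone.
- ring_cone: pale wooden cone for rings, 48 mm foot, 125 mm tall, standing loose beside the press. Origin at the centre of its underside. Leave alone.

How it is judged (in metres and radians):
On the way, in this order (a step that is already met when the one before it is completed fails the run):
1. the wheel is on its way clockwise, pushed with the fingers on the back of its handle (value of joint wheel between 1.8 and 3.6 rad and contact force between the fingers and wheel_c0 above 0.3 N), for 0.1 s.
2. most of the way round, still pushed with the fingers on the back of its handle (value of joint wheel between 3.8 and 4.8 rad and contact force between the fingers and wheel_c0 above 0.3 N), for 0.1 s.
At the end, for the whole second after the job is handed in: The wheel has made one clockwise turn: its handle is within 15 mm (about 11 degrees) of where it started, one turn further on, and at rest; the jar, spool and cone stand upright within 25 mm of where they were (distance of handle_top from where it was at the start of the episode below 0.015 m and value of joint wheel between 4.8 and 7.75 rad and velocity of joint wheel between -0.05 and 0.05 rad/s and distance of each of bead_jar, wire_spool, ring_cone from where it was at the start of the episode below 0.025 m and angle between each of bead_jar, wire_spool, ring_cone's own z axis and vertical below 0.35 rad); the robot touches nothing.
It fails at once if the handle is pinched: the fingers press on its front and its back at once (contact force between the fingers and wheel_c0 above 1.5 N and contact force between the fingers and wheel_c1 above 1.5 N).
It fails at once if the bead jar is pushed away, lifted or knocked over (distance of bead_jar from where it was at the start of the episode above 0.025 m or angle between bead_jar's own z axis and vertical above 0.35 rad).
It fails at once if the wire spool is pushed away, lifted or knocked over (distance of wire_spool from where it was at the start of the episode above 0.025 m or angle between wire_spool's own z axis and vertical above 0.35 rad).
It fails at once if the ring cone is pushed away, lifted or knocked over (distance of ring_cone from where it was at the start of the episode above 0.025 m or angle between ring_cone's own z axis and vertical above 0.35 rad).
It also fails if it takes over 61 s, if anything falls off the work surface, if the arm or the gripper's body presses on something with over 40 N, if the wrist force passes 120 N, or if a joint passes its speed limit or range.

## Robot

A 6-joint arm with a two-finger parallel gripper is mounted at the origin on the work surface. World frame = base frame: x ahead of the robot, y to its left, z up, the work surface at z = 0. Lengths are in mm, angles in degrees, forces in N, time in s.
With the tool pointing down it reaches from about 300 to 1000 mm from the base axis. Payload 5.1 kg.
Tool frame: the origin (TCP) lies on the centre line of the jaws, within the pads' length; the fingertips stand 17 mm ahead of it and the grasp point (between the pads) lies 2 mm behind it (robot.tip_reach is the z of the fingertips in the tool frame, in mm); z points along the fingers, y is the line along which they close (so a half turn about z gives the same grasp; the last joint's range is limited). The gripper opens to 95 mm and grips with 3 to 60 N. Pads are 20 mm wide; open, the fingers measure 119 mm over their backs; the gripper's body (75 mm by 180 mm) begins 59 mm behind the grasp point.
Start: joints at [60.069, 7.093, 94.555, -0, 78.352, -4.733], TCP at [276.761, 588.122, 231.656] pointing down, gripper open.
Joint ranges: [-149.61, 149.61], [-58.7, 133.49], [1.44, 155.28], [-77.14, 257.14], [18.33, 153.61], [-166.67, 166.67]. Speed limits (degrees/s): [147.25, 147.25, 180, 180, 180, 180].

## Interface

Orientations are given as [roll, pitch, yaw] about the fixed x, y, z axes, in that order (R = Rz(yaw) Ry(pitch) Rx(roll)).
In Python, from cell import robot, vision, ticket gives the robot as it stands. The module is installed in compiled form; this text tells all that it offers.
- The arm moves only by the tool servo_tool, never from a script. Its argument "targets" is a list of rows, each a list of 2 entries, a list of its own where there are three numbers: the shift along the tool's x, y, z in m, then the turn, a rotation vector about the tool's x, y, z in rad. In form: [[[dx, dy, dz], [wx, wy, wz]], ...]. A call has 1 to 12 rows; each row shifts and turns the commanded pose from where the row before left it, along the tool's axes as they then stand; what a row does not reach is not made up. A row lasts 1/12 s, in which the tool goes at most 41.7 mm and 7.16 degrees, less where a joint would pass 70% of its speed; a pose out of reach is approached as far as the arm can. A call is refused whole if a number of a shift passes 0.0417 or a number of a turn 0.125, either way. A call with a gripper value outside its range is refused whole. "grip" is the opening, from 0 (shut) to 1 (fully open), set as the call begins (left out, the last holds). The fingers move at their own pace and stop on an object; the grip force is fixed at half the most. Time passes only in rows, so rows that do not move let the fingers close. It gives the time, the measured TCP pose, the force, the opening and the grip force at its end, in the units of the state.
- robot.read_state(): the state, without advancing time (a new reading comes with each control period).
- vision.grab_frame(name): name is "side" or "top"; returns a dict with "img" (420x560x3 uint8, red, green, blue), "K" (3x3 intrinsics, pixels), "D" ([k1, k2, p1, p2, k3] as OpenCV has them; the pictures are not rectified), "rvec" (rotation vector, rad) and "tvec" (3), from world to camera coordinates, as OpenCV has them. Camera axes: x right, y down, z forward; pixel columns grow to the right and rows downward; lengths in mm; the calibration is good to about 2 mm. A picture is of the moment at which its call begins. There is no depth.
- ticket.sign_off(): hands the job in; it is judged then, once.
The state is a dict: "clock": time; "joint_pos": joint angles; "joint_vel": joint speeds; "joint_torque": joint torques, N m; "eef_pos": TCP position; "ee_rot": TCP orientation; "force": force on the tool from outside, world axes, zero at the start; "torque": the same for the moment, N m; "width": finger opening in mm; "grasp_force": force on a finger pad.
Only numpy, scipy, OpenCV 4.12 (cv2) and the standard library are available. Lean on these libraries where they do the work, as an engineer would, in place of code of your own. Each camera call takes 0.05 s, during which the arm holds its last target. There are 200 camera calls.

## Working session

There is one attempt and no reset: what is moved stays moved. The work goes in short steps, Python scripts to look and compute and a tool call to move; the robot and the scene stay as the last step left them, time stands still between calls to the robot, and variables do not carry over. Pictures are saved under pics/ and viewed, at most 10 in all, crops included, and the job is handed in when it is done.

Besides the shell and the picture viewer there is one more tool, called after "Request:" as name(argument=value, ...), one argument or row to a line, values as JSON. servo_tool: Moves the arm, as the interface text tells. Its arguments: {"type":"object","properties":{"targets":{"type":"array"},"grip":{"type":"number"}},"required":["targets"]}

```bash
mkdir -p pics; python3 - <<'E'
from cell import robot, vision
import cv2
for n in("side","top"):
    f=vision.grab_frame(n); cv2.imwrite(f"pics/{n}0.png",f["img"][:,:,::-1])
    print(n,f["K"],f["D"],f["rvec"],f["tvec"])
s=robot.read_state();print(s["clock"],s["eef_pos"],s["ee_rot"],s["width"],s["force"])
E
```

```text
side [[388.11493944   0.         278.36167671]
 [  0.         388.11493944 205.76961178]
 [  0.           0.           1.        ]] [-0.11411404  0.          0.          0.          0.        ] [ 2.37175316 -0.44560923  0.19494499] [-480.38353733  299.21014802  678.63034936]
top [[532.07052025   0.         277.12614042]
 [  0.         532.07052025 202.03077699]
 [  0.           0.           1.        ]] [0.00923197 0.         0.         0.         0.        ] [ 2.15825261 -2.1876042   0.12400753] [  78.75490608  570.88421037 1236.23106497]
0.1 [276.47886796 587.65689411 230.50691425] [-1.79891236e+02 -8.70980948e-03  1.54803931e+02] 95.30839844890636 [-0.37538828  0.49142517  0.29558972]
```

View pics/side0.png

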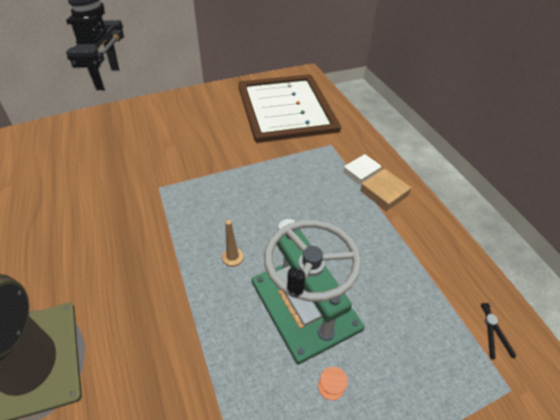

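View pics/top0.png

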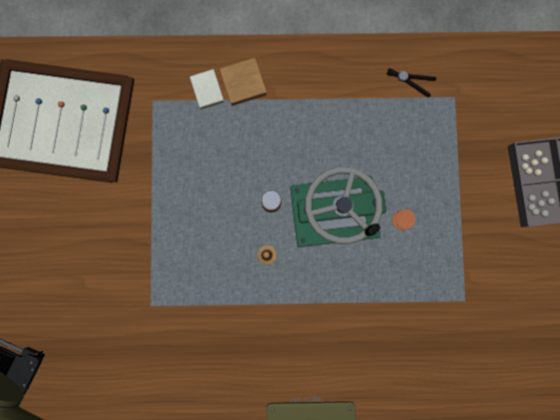

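The side picture shows the press with its wheel hub at about (313,258) and the black handle at (297,280). In the top picture the hub is at (344,205), the handle at (372,230), the jar at (271,201), the cone at (267,255) and the spool at (404,219).

```bash
cat > h.py <<'E'
from cell import robot, vision
import cv2, numpy as np
def ray(f,uv):
    R=cv2.Rodrigues(np.array(f["rvec"],float))[0]; t=np.array(f["tvec"],float).ravel()
    p=cv2.undistortPoints(np.array([[uv]],float),np.array(f["K"]),np.array(f["D"])).ravel()
    return -R.T@t, R.T@np.array([p[0],p[1],1.])
def onz(f,uv,z):
    c,d=ray(f,uv); return (c+d*(z-c[2])/d[2])
def tri(f,uv,g,uw):
    a,d=ray(f,uv); b,e=ray(g,uw); s=np.linalg.lstsq(np.c_[d,-e],b-a,rcond=None)[0]
    p=a+d*s[0]; q=b+e*s[1]; return (p+q)/2, np.linalg.norm(p-q)
def blobs(m,lo=15):
    n,l,st,c=cv2.connectedComponentsWithStats(m.astype(np.uint8)); return [(c[i].round(1).tolist(),st[i].tolist()) for i in range(1,n) if st[i,4]>lo]
E
python3 - <<'E'
from h import *
t=vision.grab_frame("top"); s=vision.grab_frame("side")
for f,(x0,y0,x1,y1) in((t,(290,160,400,260)),(s,(250,215,365,320))):
    c=f["img"][y0:y1,x0:x1].astype(int); 
    for th in(35,60):
        print(th,[((b[0][0]+x0,b[0][1]+y0),b[1]) for b in blobs(c.max(2)<th)])
# rim fit in top: grey, bright
I=t["img"].astype(int)
yy,xx=np.mgrid[:420,:560]; r=np.hypot(xx-344,yy-205)
m=(r>29)&(r<44)&(I.max(2)-I.min(2)<25)&(I.mean(2)>115)
P=np.array([onz(t,(x,y),177)[:2] for x,y in np.argwhere(m)[:,::-1]])
A=np.c_[2*P,np.ones(len(P))]; q=np.linalg.lstsq(A,(P**2).sum(1),rcond=None)[0]
print("rim",len(P),q[:2],np.sqrt(q[2]+q[:2]@q[:2]))
for n,uv,z in(("hub",(344,205),185),("handle",(372,230),232),("jar",(271,201),70),("cone",(267,255),60),("spool",(404,219),38)): print(n,onz(t,uv,z).round(1))
big=cv2.resize(np.hstack([t["img"][160:260,290:410],s["img"][215:315,250:370]])[:,:,::-1],None,fx=3.3,fy=3.3,interpolation=cv2.INTER_CUBIC); cv2.imwrite("pics/c1.png",big)
E
```

```text
35 [((371.7, 229.4), [75, 64, 14, 12, 107])]
60 [((371.8, 229.5), [75, 64, 15, 12, 135])]
35 [((295.3, 284.6), [38, 59, 16, 21, 221])]
60 [((315.6, 264.3), [61, 46, 9, 8, 35]), ((295.7, 281.2), [38, 52, 17, 30, 390])]
rim 937 [549.84399739 -67.79311925] 74.56636308940797
hub [547.7 -66.6 185. ]
handle [ 492.5 -114.5  232. ]
jar [570.2  85.6  70. ]
cone [446.7  96.3  60. ]
spool [ 526.9 -227.5   38. ]
```

View pics/c1.png

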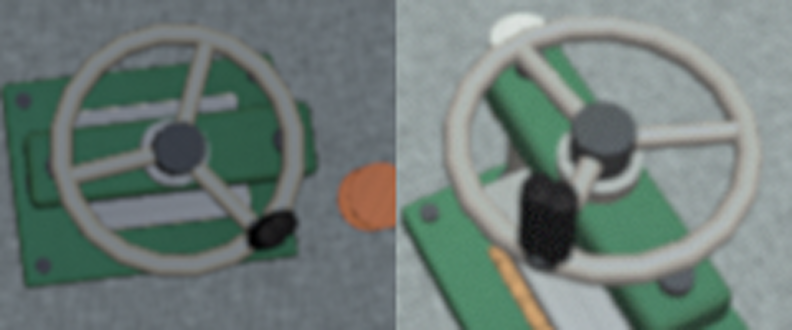

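Hub and handle agree with the given sizes: the rim fits at 74.6 mm radius and the handle sits about 73 mm from the hub. The hub is near (549,-67) and the handle starts at about 220°. I'll close the fingers and travel above the press to a spot behind the handle.

Request:
servo_tool(
  targets=[
    [[-0.0265, -0.0281, -0.0035], [0, 0, 0]],
    [[-0.0265, -0.0281, -0.0035], [0, 0, 0]],
    [[-0.0265, -0.0281, -0.0035], [0, 0, 0]],
    [[-0.0265, -0.0281, -0.0035], [0, 0, 0]],
    [[-0.0265, -0.0281, -0.0035], [0, 0, 0]],
    [[-0.0265, -0.0281, -0.0035], [0, 0, 0]],
    [[-0.0265, -0.0281, -0.0035], [0, 0, 0]],
    [[-0.0265, -0.0281, -0.0035], [0, 0, 0]],
    [[-0.0265, -0.0281, -0.0035], [0, 0, 0]],
    [[-0.0265, -0.0281, -0.0035], [0, 0, 0]],
  ],
  grip=0,
)

```text
clock: 1.03
eef_pos: [396.9, 219.3, 266.8]
ee_rot: [180.0, 0.0, 154.8]
force: [1.9, -0.3, 0.2]
width: 33.8
grasp_force: 0.0
```

Request:
servo_tool(
  targets=[
    [[-0.0265, -0.0281, -0.0035], [0, 0, 0]],
    [[-0.0265, -0.0281, -0.0035], [0, 0, 0]],
    [[-0.0265, -0.0281, -0.0035], [0, 0, 0]],
    [[-0.0265, -0.0281, -0.0035], [0, 0, 0]],
    [[-0.0265, -0.0281, -0.0035], [0, 0, 0]],
    [[-0.0265, -0.0281, -0.0035], [0, 0, 0]],
    [[-0.0265, -0.0281, -0.0035], [0, 0, 0]],
    [[-0.0265, -0.0281, -0.0035], [0, 0, 0]],
    [[-0.0265, -0.0281, -0.0035], [0, 0, 0]],
    [[-0.0265, -0.0281, -0.0035], [0, 0, 0]],
  ],
)

```text
clock: 1.87
eef_pos: [517.1, -148.1, 301.7]
ee_rot: [180.0, 0.0, 154.8]
force: [0.4, 0.9, 0.5]
width: -0.0
grasp_force: 0.0
```

Request:
servo_tool(
  targets=[
    [[0, 0, 0], [0, 0, -0.095]],
    [[0, 0, 0], [0, 0, -0.095]],
    [[0, 0, 0], [0, 0, -0.095]],
    [[0, 0, 0], [0, 0, -0.095]],
    [[0, 0, 0], [0, 0, -0.095]],
    [[0, 0, 0], [0, 0, -0.095]],
    [[0, 0, 0], [0, 0, -0.095]],
    [[0, 0, 0], [0, 0, -0.095]],
    [[0, 0, 0], [0, 0, -0.095]],
    [[0, 0, 0], [0, 0, -0.095]],
    [[0, 0, 0], [0, 0, -0.095]],
    [[0, 0, 0], [0, 0, -0.095]],
  ],
)

```text
clock: 2.87
eef_pos: [516.9, -146.0, 301.4]
ee_rot: [180.0, -0.0, -139.6]
force: [-0.1, 1.1, -0.9]
width: 0.6
grasp_force: 0.0
```

Request:
servo_tool(
  targets=[
    [[0, 0, 0.0155], [0, 0, 0]],
    [[0, 0, 0.0155], [0, 0, 0]],
    [[0, 0, 0.0155], [0, 0, 0]],
    [[0, 0, 0.0155], [0, 0, 0]],
    [[0, 0, 0.0155], [0, 0, 0]],
    [[0, 0, 0.0145], [0, 0, 0]],
    [[0, 0, 0], [0, 0, 0]],
  ],
)

```text
clock: 3.45
eef_pos: [515.0, -145.3, 205.7]
ee_rot: [179.7, -0.2, -139.9]
force: [-1.1, -0.2, -0.5]
width: 0.2
grasp_force: 0.0
```

```bash
cat >> h.py <<'E'
H=np.array([549.3,-67.4])
def rep():
    s=robot.read_state(); p=np.array(s["eef_pos"])[:2]-H; psi=s["ee_rot"][2]
    print("t",round(s["clock"],2),"R",np.hypot(*p).round(1),"thf",(np.degrees(np.arctan2(p[1],p[0]))).round(1),"psi",round(psi,1),"z",round(s["eef_pos"][2],1),"F",np.round(s["force"],1),"j",np.round(s["joint_pos"],0))
E
python3 - <<'E'
from h import *
rep(); a=vision.grab_frame("side")["img"][190:330,210:390,::-1]; b=vision.grab_frame("top")["img"][150:290,270:450,::-1]
cv2.imwrite("pics/c2.png",cv2.resize(np.hstack([a,b]),None,fx=2.2,fy=2.2,interpolation=cv2.INTER_CUBIC))
E
```

```text
t 3.45 R 85.1 thf -113.8 psi -139.9 z 205.7 F [-1.1 -0.2 -0.5] j [ -22.   -6.  111.    0.   76. -152.]
```

View pics/c2.png

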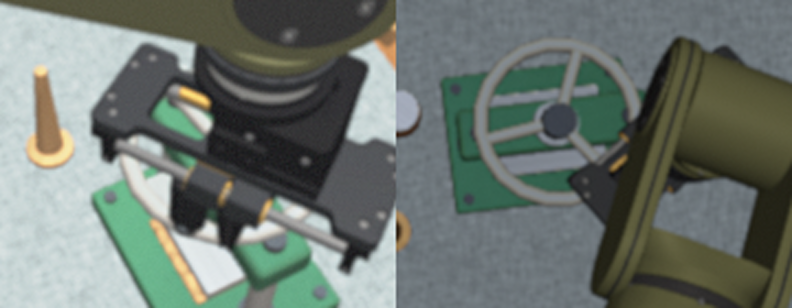

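The close-up shows the black handle at (190,200) in the left crop. The closed fingers stand just behind it at (232,220), with the gripper body clear above. Now I'll make contact and start round the arc.

Request:
servo_tool(
  targets=[
    [[0, 0.004, -0.001], [0, 0, 0]],
    [[0, 0.004, -0.001], [0, 0, 0]],
    [[0, 0.003, 0], [0, 0, 0]],
    [[0.002, 0.0066, 0], [0, 0, 0.0873]],
    [[0.002, 0.0066, 0], [0, 0, 0.0873]],
    [[0.002, 0.0066, 0], [0, 0, 0.0873]],
    [[0.002, 0.0066, 0], [0, 0, 0.0873]],
    [[0.002, 0.0066, 0], [0, 0, 0.0873]],
    [[0.002, 0.0066, 0], [0, 0, 0.0873]],
  ],
)

```text
clock: 4.3
eef_pos: [481.2, -109.0, 213.0]
ee_rot: [-179.8, 0.1, -170.1]
force: [-0.3, -2.9, 1.0]
width: 0.3
grasp_force: 1.4
```

```bash
python3 -c "
from h import *
rep()
f=vision.grab_frame('top'); cv2.imwrite('pics/c3.png',cv2.resize(f['img'][150:290,270:450,::-1],None,fx=3,fy=3))
g=vision.grab_frame('side'); rep()"
```

```text
t 4.3 R 79.8 thf -148.6 psi -170.1 z 213.0 F [-0.3 -2.9  1. ] j [ -19.  -13.  115.   -0.   77. -119.]
t 4.4 R 79.3 thf -149.2 psi -169.8 z 212.7 F [-0.4 -0.8  0.3] j [ -19.  -13.  115.    0.   77. -119.]
```

The fingers are pushing with about 3 N and sit on the planned circle, so I'll carry on.

Request:
servo_tool(
  targets=[
    [[0.002, 0.0066, 0], [0, 0, 0.0873]],
    [[0.002, 0.0066, 0], [0, 0, 0.0873]],
    [[0.002, 0.0066, 0], [0, 0, 0.0873]],
    [[0.002, 0.0066, 0], [0, 0, 0.0873]],
    [[0.002, 0.0066, 0], [0, 0, 0.0873]],
    [[0.002, 0.0066, 0], [0, 0, 0.0873]],
    [[0.002, 0.0066, 0], [0, 0, 0.0873]],
    [[0.002, 0.0066, 0], [0, 0, 0.0873]],
    [[0.002, 0.0066, 0], [0, 0, 0.0873]],
    [[0.002, 0.0066, 0], [0, 0, 0.0873]],
    [[0.002, 0.0066, 0], [0, 0, 0.0873]],
    [[0.002, 0.0066, 0], [0, 0, 0.0873]],
  ],
)

```text
clock: 5.4
eef_pos: [481.8, -29.4, 212.1]
ee_rot: [-179.9, 0.0, 130.0]
force: [-2.5, -1.3, 1.0]
width: 0.4
grasp_force: 1.3
```

```bash
python3 -c "
from h import *
rep()"
```

```text
t 5.4 R 77.5 thf 150.6 psi 130.0 z 212.1 F [-2.5 -1.3  1. ] j [-10. -14. 117.  -0.  77. -50.]
```

Request:
servo_tool(
  targets=[
    [[0.0022, 0.0066, 0], [0, 0, 0.0873]],
    [[0.0022, 0.0066, 0], [0, 0, 0.0873]],
    [[0.0022, 0.0066, 0], [0, 0, 0.0873]],
    [[0.0022, 0.0066, 0], [0, 0, 0.0873]],
    [[0.002, 0.0066, 0], [0, 0, 0.0873]],
    [[0.002, 0.0066, 0], [0, 0, 0.0873]],
    [[0.002, 0.0066, 0], [0, 0, 0.0873]],
    [[0.002, 0.0066, 0], [0, 0, 0.0873]],
    [[0.002, 0.0066, 0], [0, 0, 0.0873]],
    [[0.002, 0.0066, 0], [0, 0, 0.0873]],
    [[0.002, 0.0066, 0], [0, 0, 0.0873]],
    [[0.002, 0.0066, 0], [0, 0, 0.0873]],
  ],
)

```text
clock: 6.4
eef_pos: [550.4, 10.2, 211.8]
ee_rot: [-179.9, 0.0, 70.0]
force: [-2.7, -0.4, 0.7]
width: 0.6
grasp_force: 1.1
```

```bash
python3 -c "
from h import *
rep()"
```

```text
t 6.4 R 77.6 thf 89.2 psi 70.0 z 211.8 F [-2.7 -0.4  0.7] j [ -5.  -5. 108.  -0.  76.  16.]
```

Request:
servo_tool(
  targets=[
    [[0.0022, 0.0066, 0], [0, 0, 0.0873]],
    [[0.0022, 0.0066, 0], [0, 0, 0.0873]],
    [[0.0022, 0.0066, 0], [0, 0, 0.0873]],
    [[0.0022, 0.0066, 0], [0, 0, 0.0873]],
    [[0.002, 0.0066, 0], [0, 0, 0.0873]],
    [[0.002, 0.0066, 0], [0, 0, 0.0873]],
    [[0.002, 0.0066, 0], [0, 0, 0.0873]],
    [[0.002, 0.0066, 0], [0, 0, 0.0873]],
    [[0.002, 0.0066, 0], [0, 0, 0.0873]],
    [[0.002, 0.0066, 0], [0, 0, 0.0873]],
    [[0.002, 0.0066, 0], [0, 0, 0.0873]],
    [[0.002, 0.0066, 0], [0, 0, 0.0873]],
  ],
)

```text
clock: 7.4
eef_pos: [618.9, -28.9, 211.7]
ee_rot: [-179.9, 0.0, 10.0]
force: [-1.1, 1.0, 0.7]
width: 0.4
grasp_force: 1.0
```

```bash
python3 -c "
from h import *
rep()"
```

```text
t 7.4 R 79.6 thf 28.9 psi 10.0 z 211.7 F [-1.1  1.   0.7] j [ -8.   4. 100.   0.  76.  72.]
```

Request:
servo_tool(
  targets=[
    [[0.002, 0.0066, 0], [0, 0, 0.0873]],
    [[0.002, 0.0066, 0], [0, 0, 0.0873]],
    [[0.002, 0.0066, 0], [0, 0, 0.0873]],
    [[0.002, 0.0066, 0], [0, 0, 0.0873]],
    [[0.002, 0.0066, 0], [0, 0, 0.0873]],
    [[0.002, 0.0066, 0], [0, 0, 0.0873]],
    [[0.002, 0.0066, 0], [0, 0, 0.0873]],
    [[0.002, 0.0066, 0], [0, 0, 0.0873]],
    [[0.002, 0.0066, 0], [0, 0, 0.0873]],
    [[0.002, 0.0066, 0], [0, 0, 0.0873]],
    [[0.002, 0.0066, 0], [0, 0, 0.0873]],
    [[0.002, 0.0066, 0], [0, 0, 0.0873]],
  ],
)

```text
clock: 8.4
eef_pos: [618.7, -108.2, 211.9]
ee_rot: [-179.9, -0.0, -50.1]
force: [2.6, 2.0, -0.4]
width: 0.4
grasp_force: 1.1
```

```bash
python3 -c "
from h import *
rep()"
```

```text
t 8.4 R 80.5 thf -30.5 psi -50.1 z 211.9 F [ 2.6  2.  -0.4] j [-15.   5.  99.   0.  76. 125.]
```

Request:
servo_tool(
  targets=[
    [[0.0018, 0.0066, 0], [0, 0, 0.0873]],
    [[0.0018, 0.0066, 0], [0, 0, 0.0873]],
    [[0.0018, 0.0066, 0], [0, 0, 0.0873]],
    [[0.0018, 0.0066, 0], [0, 0, 0.0873]],
    [[0.002, 0.0066, 0], [0, 0, 0.0873]],
    [[0.002, 0.0066, 0], [0, 0, 0.0873]],
    [[0.002, 0.0066, 0], [0, 0, 0.0873]],
    [[0.002, 0.0066, 0], [0, 0, 0.0873]],
  ],
)

```text
clock: 9.07
eef_pos: [576.8, -142.7, 212.5]
ee_rot: [-179.8, -0.1, -90.1]
force: [3.0, -1.7, -0.2]
width: 0.6
grasp_force: 1.3
```

```bash
python3 - <<'E'
from h import *
rep()
# hold phase: tool fixed at psi; keep box (x half 10, y half 12) touching rear circle (r 9) of handle, contact on handle axis
s=robot.read_state(); psi=np.radians(s["ee_rot"][2]); X=np.array([np.cos(psi),np.sin(psi)]); Y=np.array([np.sin(psi),-np.cos(psi)])
prev=np.array(s["eef_pos"])[:2]
for th in list(range(-94,-141,-4)):
    a=np.radians(th); u=np.array([np.cos(a),np.sin(a)]); T=np.array([np.sin(a),-np.cos(a)])
    hb=H+75*u-14*T   # back point
    m=np.arctan2(T@X,T@Y)
    # contact point on box in tool frame: ray from centre along T
    k=min(10/abs(T@X)if abs(T@X)>1e-6 else 99,12/abs(T@Y))
    c=hb-T*k; d=c-prev; print(th,round(np.degrees(m)),"k",round(k,1),"row",round(d@X,1),round(d@Y,1)); prev=c
E
```

```text
t 9.07 R 80.2 thf -70.0 psi -90.1 z 212.5 F [ 3.  -1.7 -0.2] j [-19.   1. 103.   0.  76. 161.]
-94 -4 k 12.0 row 1.3 6.7
-98 -8 k 12.1 row 1.3 5.3
-102 -12 k 12.3 row 0.9 5.3
-106 -16 k 12.5 row 0.6 5.3
-110 -20 k 12.8 row 0.2 5.3
-114 -24 k 13.1 row -0.1 5.2
-118 -28 k 13.6 row -0.4 5.1
-122 -32 k 14.1 row -0.6 5.0
-126 -36 k 14.8 row -0.9 4.9
-130 -40 k 15.6 row -1.1 4.8
-134 -44 k 14.4 row -2.8 6.1
-138 -48 k 13.5 row -3.1 5.7
```

Request:
servo_tool(
  targets=[
    [[0.0013, 0.0067, 0], [0, 0, 0]],
    [[0.0013, 0.0053, 0], [0, 0, 0]],
    [[0.0009, 0.0053, 0], [0, 0, 0]],
    [[0.0006, 0.0053, 0], [0, 0, 0]],
    [[0.0002, 0.0053, 0], [0, 0, 0]],
    [[-0.0001, 0.0052, 0], [0, 0, 0]],
    [[-0.0004, 0.0051, 0], [0, 0, 0]],
    [[-0.0006, 0.005, 0], [0, 0, 0]],
    [[-0.0009, 0.0049, 0], [0, 0, 0]],
    [[-0.0011, 0.0048, 0], [0, 0, 0]],
    [[0, 0, 0], [0, 0, 0]],
  ],
)

```text
clock: 9.98
eef_pos: [521.7, -143.3, 211.5]
ee_rot: [179.9, -0.0, -90.0]
force: [0.6, 0.4, -0.2]
width: 0.7
grasp_force: 0.1
```

```bash
python3 -c "
from h import *
rep()"
```

```text
t 9.98 R 80.7 thf -110.0 psi -90.0 z 211.5 F [ 0.6  0.4 -0.2] j [-21.  -6. 110.  -0.  76. 159.]
```

Now I'll back off, lift, and move aside to look.

Request:
servo_tool(
  targets=[
    [[0.002, -0.008, 0], [0, 0, 0]],
    [[0, -0.004, -0.02], [0, 0, 0]],
    [[0, 0, -0.035], [0, 0, 0]],
    [[0, 0, -0.035], [0, 0, 0]],
    [[0.04, 0, 0], [0, 0, 0]],
    [[0.04, 0, 0], [0, 0, 0]],
    [[0.04, 0, 0], [0, 0, 0]],
    [[0.04, 0, 0], [0, 0, 0]],
    [[0.04, 0, 0], [0, 0, 0]],
    [[0.04, 0, 0], [0, 0, 0]],
  ],
)

```text
clock: 10.82
eef_pos: [534.6, -387.6, 301.1]
ee_rot: [179.9, 0.0, -90.0]
force: [0.5, 0.4, 0.5]
width: 0.3
grasp_force: 0.0
```

```bash
python3 - <<'E'
from h import *
rep()
t=vision.grab_frame("top")
c=t["img"][160:260,320:400].astype(int)
print([((b[0][0]+320,b[0][1]+160),b[1]) for b in blobs(c.max(2)<35)])
o=cv2.imread("pics/top0.png"); 
cv2.imwrite("pics/c4.png",cv2.resize(np.hstack([o[140:280,250:430],t["img"][140:280,250:430,::-1]]),None,fx=2.2,fy=2.2,interpolation=cv2.INTER_CUBIC))
E
```

```text
t 10.82 R 320.5 thf -92.6 psi -90.0 z 301.1 F [0.5 0.4 0.5] j [-41.   7.  89.  -0.  85. 139.]
[((374.4, 226.4), [48, 61, 14, 12, 113])]
```

View pics/c4.png

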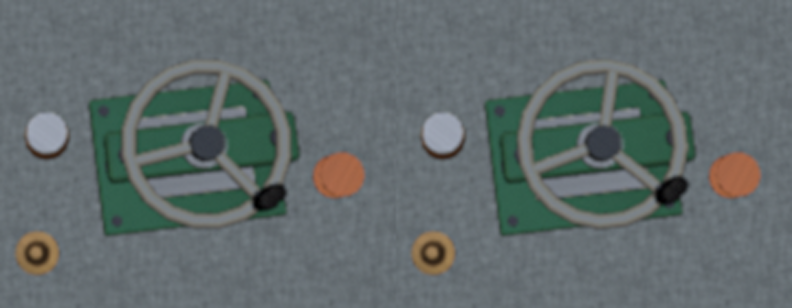

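The left half is the start and the right half is now. The handle is at (374.4,226.4) px against (371.7,229.4) px, so it is about 8 mm short. The jar, spool and cone have not moved. I'll go back the same way and push about 7 mm more.

Request:
servo_tool(
  targets=[
    [[-0.04, 0, 0], [0, 0, 0]],
    [[-0.04, 0, 0], [0, 0, 0]],
    [[-0.04, 0, 0], [0, 0, 0]],
    [[-0.04, 0, 0], [0, 0, 0]],
    [[-0.04, 0, 0], [0, 0, 0]],
    [[-0.04, 0, 0], [0, 0, 0]],
    [[0, 0, 0.02], [0, 0, 0]],
    [[0, 0, 0.035], [0, 0, 0]],
    [[0, 0, 0.035], [0, 0, 0]],
    [[0, 0, 0], [0, 0, 0]],
  ],
)

```text
clock: 11.7
eef_pos: [530.8, -143.3, 203.2]
ee_rot: [179.2, 0.3, -90.0]
force: [-0.8, 0.6, -0.5]
width: 0.4
grasp_force: 0.0
```

Request:
servo_tool(
  targets=[
    [[-0.001, 0.006, 0], [0, 0, 0]],
    [[-0.001, 0.006, 0], [0, 0, 0]],
    [[-0.0017, 0.0016, 0], [0, 0, 0]],
    [[-0.0017, 0.0016, 0], [0, 0, 0]],
    [[-0.0017, 0.0016, 0], [0, 0, 0]],
    [[0, 0, 0], [0, 0, 0]],
  ],
)

```text
clock: 12.2
eef_pos: [518.9, -138.3, 213.7]
ee_rot: [-179.8, -0.1, -90.0]
force: [2.1, -0.1, 1.2]
width: 0.4
grasp_force: 0.9
```

Request:
servo_tool(
  targets=[
    [[0.006, -0.006, 0], [0, 0, 0]],
    [[0.002, -0.006, -0.02], [0, 0, 0]],
    [[0, 0, -0.035], [0, 0, 0]],
    [[0, 0, -0.035], [0, 0, 0]],
    [[0.04, 0, 0], [0, 0, 0]],
    [[0.04, 0, 0], [0, 0, 0]],
    [[0.04, 0, 0], [0, 0, 0]],
    [[0.04, 0, 0], [0, 0, 0]],
    [[0.04, 0, 0], [0, 0, 0]],
    [[0.04, 0, 0], [0, 0, 0]],
    [[0, 0, 0], [0, 0, 0]],
  ],
)

```text
clock: 13.12
eef_pos: [528.8, -392.6, 300.0]
ee_rot: [179.9, -0.1, -90.3]
force: [-0.8, 1.7, -0.7]
width: 0.4
grasp_force: 0.0
```

```bash
python3 - <<'E'
from h import *
rep()
t=vision.grab_frame("top")
c=t["img"][160:260,320:400].astype(int)
print([((b[0][0]+320,b[0][1]+160),b[1]) for b in blobs(c.max(2)<35)])
E
```

```text
t 13.12 R 325.8 thf -93.6 psi -90.3 z 300.0 F [-0.8  1.7 -0.7] j [-41.   6.  89.  -0.  85. 139.]
[((373.3, 227.9), [47, 63, 14, 11, 110])]
```

The handle is now about 4 mm from where it started, well inside the 15 mm limit, and the hand is clear. I'll hand it in.

```bash
python3 -c "
from cell import ticket
print(ticket.sign_off())"
```

```text
the job is handed in; nothing more can be done
None
```

I pushed the wheel one full clockwise turn and handed the job in at about 13 s. By camera the handle was about 4 mm short of where it started (limit 15 mm). The hand was clear, and the jar, spool and cone showed no movement when last viewed, just before the final small push. The sign-off returned no verdict.

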